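# Lay out the guest bedside for the night

## Robot

A 6-joint arm with a two-finger parallel gripper is mounted at the origin on the work surface. World frame = base frame: x ahead of the robot, y to its left, z up, the work surface at z = 0. Lengths are in m, angles in rad, forces in N, time in s.
With the tool pointing down it reaches from about 0.375 to 0.975 m from the base axis. Payload 3.8 kg.
Tool frame: the origin (TCP) lies at the very end of the fingers, on their centre line; the grasp point (between the pads) lies 19 mm behind it; y points along the fingers, x is the direction in which the jaws open and shut, and the axes are right-handed (so a half turn about y gives the same grasp; the last joint's range is limited). The gripper opens to 85 mm and grips with 20 to 120 N. Pads are 22 mm wide; open, the fingers measure 114 mm over their backs; the gripper's body (76 mm by 85 mm) begins 54 mm behind the grasp point. The pads swing forward as they close: fully open they stand 13 mm farther back than shut.
Start: joints at [-1.364, 0.264, 1.604, -0, 1.274, -0.037], TCP at [0.163, -0.655, 0.231] pointing down, gripper open.
Joint ranges: [-2.63, 2.63], [-0.94, 2.18], [0.31, 2.57], [-1.31, 4.45], [0, 2.66], [-2.55, 2.55]. Speed limits (rad/s): [2.57, 2.57, 3.14, 3.14, 3.14, 3.14].

## Interface

Orientations are given as a rotation vector (axis times angle).
In Python, from workcell import bot, cams gives the robot as it stands.
- The arm moves only by the tool play_rows, never from a script. Its argument "motion" is a list of rows, each a list of 2 entries, a list of its own where there are three numbers: the shift along the world's x, y, z normalised to -1 to 1, where 1 is 400 mm, then the turn, a rotation vector about the world's x, y, z normalised to -1 to 1, where 1 is pi/4 rad. In form: [[[tx, ty, tz], [ax, ay, az]], ...]. A call has 1 to 10 rows; each row is the pose to reach, as a shift and turn from the pose commanded when the call began; what a row does not reach only later rows make up. A row lasts 1/8 s, in which the tool goes at most 62.5 mm and 10.7 degrees, less where a joint would pass 70% of its speed; a pose out of reach is approached as far as the arm can. A call with a number of a shift or a turn outside -1 to 1 is refused whole. A call with a gripper value outside its range is refused whole. "gripper" is the closure, from 0 (fully open) to 1 (shut), set as the call begins (left out, the last holds). The fingers move at their own pace and stop on an object; "squeeze" is the grip in N (left out, the last holds). Time passes only in rows, so rows that repeat a pose let the fingers close. It gives the time, the measured TCP pose, the force and the opening at its end, in the units of the state.
- bot.read_state(): the state, without advancing time (a new reading comes with each control period).
- cams.read_camera(name): name is "scene" or "top" or "wrist"; returns (picture, depth): 420x560x3 uint8, red, green, blue; 420x560 float32, m along the optical axis (not along the pixel's ray), 0 where there is no reading.
- cams.calibration(name): a dict with "mtx" (3x3 intrinsics, pixels), "R" (3x3) and "t" (3): a world point X has camera coordinates R X + t; the wrist camera has in their place "tool_from_camera" (4x4, takes a point from camera to tool coordinates, whose origin is the TCP and whose axes are the tool frame's). Camera axes: x right, y down, z forward; pixel columns grow to the right and rows downward; lengths in m; the calibration is good to about 2 mm. A picture is of the moment at which its call begins: read the wrist's pose just before it. calibration takes no time and is no camera call.
- bot.finish_job(): hands the job in, once; it reports no verdict.
Trained networks look in the newest picture that a camera, given by its name, has taken for a name from the list of things; names that differ only in an ending like _2 or _b are one class to them, and where a whole thing is asked for, a point or a joint stands for the part that bears it (a point fixed in the world has none). Each returns a list of dicts, best first, with "conf" (0 to 1); they miss things now and then, are a little off and sometimes report something else, mostly with a low value. They report only what shows in the picture. A call takes as long as a camera call.
- cams.recognise(camera, label): "xyz" ([x, y, z] in m, in the coordinates of the camera as it stood for that picture, good to about 4 mm: the middle of the surface that is visible of it).
- cams.regions_of(camera, label): "mask" (420x560 bool, what is visible of it).
- cams.mark_of(camera, label): "xyz" ([x, y, z] in m, in the coordinates of the camera as it stood for that picture, good to about 4 mm: a listed point, or the origin of a listed thing).
The state is a dict: "time": time; "q": joint angles; "joint_vel": joint speeds; "joint_torque": joint torques, N m; "tool_pos": TCP position; "tcp_rot": TCP orientation; "wrist_force": force on the tool from outside, world axes, zero at the start; "torque": the same for the moment, N m; "width": opening from 0.0 (shut) to 1.0 (fully open).
Only numpy, scipy, OpenCV 4.12 (cv2) and the standard library are available. Lean on these libraries where they do the work, as an engineer would, in place of code of your own. Each camera call takes 0.05 s, during which the arm holds its last target.

## Task

Lay out the guest bedside for the night: stand the green carafe in the middle of the cork coaster and cap it with its tumbler, mouth down over the neck; put the alarm clock squarely on the middle of the stacked books with its dial facing the way the spines face; set the ring dish on the table midway between the books and the coaster, in line with them; and stand the candle centred in front of the small framed picture, some 4 cm clear of its foot. Put every piece down upright and gently, never dropping or toppling one, and leave the white bird and the vase of dried grass where they are.

Things in the scene. Friction and masses are not known exactly. Their poses are not given: they have to be found in the camera images.
- carafe: Empty green glass water carafe, upright, loose, 0.34 kg. 170 mm tall; round body 76 mm across up to 58 mm, shoulder drawing in to a straight neck 36 mm across from 92 to 161 mm height, 40 mm lip at the top. Grip it by the neck. Origin at the centre of its underside, z up.
- tumbler: The matching green glass tumbler, standing mouth down, loose, 0.13 kg. Straight-sided, 62 mm across outside, 56 mm inside, 85 mm tall; its base, now on top, is 6 mm thick. Origin at the centre of the mouth (its lower end), z up. Over the carafe's neck its base rests on the lip, its origin 91 mm above the carafe's, the rim clear of the shoulder.
- clock: Alarm clock: dark grey case 36 mm deep (x), 72 mm wide (y), 70 mm tall, white dial with black hands, brass button on top, loose, 0.20 kg. The x axis points out of the dial, z up. Origin at the bottom of the dial side, level with the underside: the middle of the case lies 18 mm behind it, at x = -18 mm. Grip it front to back (36 mm).
- dish: Blue ceramic ring dish with two brass rings, loose, 0.15 kg: round saucer 84 mm across at the rim, 16 mm high, with a post 14 mm thick in its centre whose top is 59 mm above its underside. Grip it by the post. Origin at the centre of its underside, z up.
- candle: Candle in an amber glass jar with a paper label and cream wax, 62 mm across, 72 mm tall, loose, 0.26 kg. Origin at the centre of its underside, z up.
- books: Stack of two closed books lying flat, grey below, dark blue on top, firmly in place. Top face 45 mm above the table, 118 mm deep (x) by 148 mm wide (y); lower book 125 by 155 mm. Origin at the centre of its underside. The spines face along its +x, roughly away from the robot; y runs along the spines, z up.
- coaster: Round cork coaster, 100 mm across, 6 mm thick, fixed. Origin at the centre of its underside. It lies beside the books, straight out along their y axis (on the +y or the -y side), its centre 270 to 330 mm from theirs.
- picture: Small framed moon picture, oak frame 120 mm wide, 92 mm high, leaning back on a strut, fixed. Its x axis points out of the picture to the front, roughly away from the robot; y along its width, z up. Origin on the table under the middle of the frame; the front of its foot is at x = +12 mm.
- bird: Bystander to be left alone: small white wooden bird on a round foot 40 mm across, 66 mm high, 80 mm long, loose. Origin at the centre of its underside.
- vase: Bystander to be left alone: clear glass bottle vase, 66 mm across, 127 mm tall, with dried grass heads spreading 45 mm round it up to 310 mm (the grass gives way), loose. Origin at the centre of its underside.

How it is judged:
By the outcome, as a careful person would: the job done as asked, in the order asked, and still so for the second after the job is handed in, with the robot touching nothing.
It also fails if it takes over 128 s, if anything falls off the work surface, if the arm or the gripper's body presses on something with over 40 N, if the wrist force passes 120 N, or if a joint passes its speed limit or range.

## Working session

There is one attempt and no reset: what is moved stays moved. The work goes in short steps, Python scripts to look and compute and a tool call to move; the robot and the scene stay as the last step left them, time stands still between calls to the robot, and variables do not carry over. Pictures are saved under pics/ and viewed, and the job is handed in when it is done.

Besides the shell and the picture viewer there is one more tool, called after "Emit:" as name(argument=value, ...), one argument or row to a line, values as JSON. play_rows: Moves the arm, as the interface text tells. Its arguments: {"type":"object","properties":{"motion":{"type":"array","items":{"type":"array"}},"gripper":{"type":"number"},"squeeze":{"type":"number"}},"required":["motion"]}

```bash
ls; mkdir -p pics; cat > h.py <<'E'
import numpy as np, cv2
from scipy.spatial.transform import Rotation as Ro
from workcell import bot,cams
def save(n,img): cv2.imwrite('pics/'+n+'.png',img[:,:,::-1])
def c2w(cam,p,st=None):
    c=cams.calibration(cam); p=np.asarray(p,float)
    if cam=='wrist':
        T=np.array(c['tool_from_camera']); pt=p@T[:3,:3].T+T[:3,3]
        return pt@Ro.from_rotvec(st['tcp_rot']).as_matrix().T+np.array(st['tool_pos'])
    return (p-np.array(c['t']))@np.array(c['R'])
def cloud(cam,d,st=None):
    K=np.array(cams.calibration(cam)['mtx']); v,u=np.mgrid[:d.shape[0],:d.shape[1]]
    P=np.stack([(u-K[0,2])/K[0,0]*d,(v-K[1,2])/K[1,1]*d,d],-1)
    W=c2w(cam,P.reshape(-1,3),st).reshape(P.shape); W[d<=0]=np.nan
    return W
E
python3 - <<'E'
from h import *
s=bot.read_state(); print({k:np.round(v,3) for k,v in s.items()})
for c in ['scene','top','wrist']:
    s=bot.read_state()
    im,d=cams.read_camera(c); save(c+'0',im); np.savez('pics/'+c+'0.npz',im=im,d=d)
    if c=='wrist': continue
    for l in ['carafe','tumbler','clock','dish','candle','books','coaster','picture','bird','vase']:
        r=cams.mark_of(c,l)
        print(c,l,[(round(x['conf'],2),np.round(c2w(c,x['xyz']),3)) for x in r[:2]])
E
```

```text
pics
{'time': np.float64(0.0), 'q': array([-1.364,  0.265,  1.605,  0.   ,  1.274, -0.037]), 'joint_vel': array([-0.   , -0.001, -0.   , -0.   , -0.001,  0.001]), 'joint_torque': array([-3.0000e-03, -5.1512e+01, -3.6731e+01, -0.0000e+00,  1.3000e-02,
       -0.0000e+00]), 'tool_pos': array([ 0.163, -0.654,  0.23 ]), 'tcp_rot': array([-1.313,  1.029, -1.026]), 'wrist_force': array([-0.554, -0.448, -0.606]), 'torque': array([-0.017,  0.077, -0.011]), 'width': np.float64(1.002)}
scene carafe [(0.73, array([ 0.396, -0.289,  0.   ]))]
scene tumbler [(0.82, array([ 0.541, -0.393,  0.002]))]
scene clock [(0.73, array([ 0.403,  0.318, -0.003]))]
scene dish [(0.59, array([0.554, 0.405, 0.003])), (0.34, array([ 0.587,  0.13 , -0.001]))]
scene candle [(0.64, array([ 0.477, -0.015, -0.002]))]
scene books [(0.97, array([ 0.585,  0.134, -0.001])), (0.44, array([ 0.48 , -0.014, -0.002]))]
scene coaster [(0.67, array([ 0.62 , -0.159, -0.005])), (0.44, array([ 0.59 ,  0.131, -0.   ]))]
scene picture [(0.62, array([ 0.386, -0.135,  0.001]))]
scene bird [(0.72, array([ 0.384,  0.129, -0.003]))]
scene vase [(0.93, array([ 0.695, -0.383, -0.004])), (0.58, array([0.551, 0.404, 0.002]))]
top carafe [(0.72, array([ 0.397, -0.29 , -0.001]))]
top tumbler [(0.95, array([ 0.547, -0.395,  0.   ]))]
top clock [(0.98, array([ 0.402,  0.312, -0.   ]))]
top dish [(0.78, array([0.555, 0.401, 0.002]))]
top candle [(0.9, array([ 0.481, -0.013, -0.001]))]
top books [(0.88, array([0.591, 0.13 , 0.003]))]
top coaster [(0.85, array([ 0.622, -0.157, -0.   ]))]
top picture [(0.81, array([ 0.384, -0.131,  0.001]))]
top bird [(0.85, array([0.388, 0.134, 0.001]))]
top vase [(0.64, array([ 0.693, -0.383,  0.001]))]
```

View pics/scene0.png

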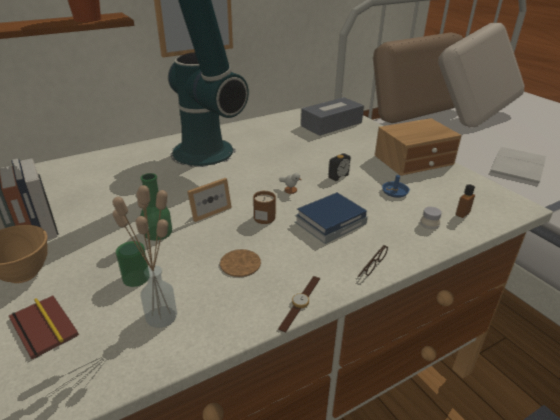

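View pics/top0.png

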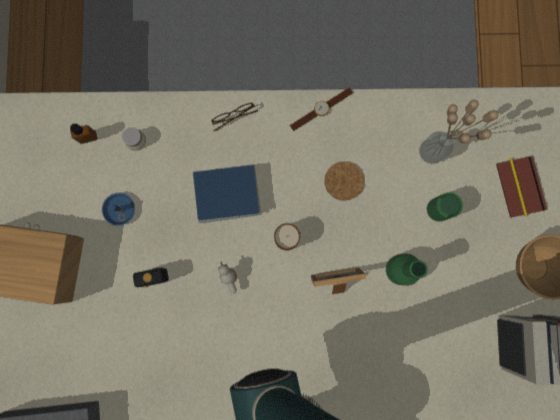

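```bash
python3 - <<'E'
from h import *
for c in ['scene','top']:
    k=cams.calibration(c); print(c,np.round(k['mtx'],1).tolist(),'pos',np.round(-np.array(k['R']).T@k['t'],3)); print(np.round(k['R'],2).tolist())
print(np.round(cams.calibration('wrist')['tool_from_camera'],3))
print(Ro.from_rotvec(bot.read_state()['tcp_rot']).as_matrix().round(3))
z=np.load('pics/top0.npz'); W=cloud('top',z['d'])
# regions by height around marks
def reg(cx,cy,r,z0,z1):
    m=(np.hypot(W[...,0]-cx,W[...,1]-cy)<r)&(W[...,2]>z0)&(W[...,2]<z1); return W[m]
for n,cx,cy,r,a,b in [('books',.588,.132,.12,.040,.052),('clock',.40,.315,.06,.062,.072),('picture',.385,-.133,.09,.03,.1),('tumbler',.545,-.394,.05,.078,.09),('carafe lip',.397,-.29,.05,.16,.18),('candle',.48,-.014,.05,.06,.08),('dish post',.554,.403,.03,.045,.065),('dish',.554,.403,.06,.004,.022)]:
    p=reg(cx,cy,r,a,b)
    if len(p)<3: print(n,len(p)); continue
    (c,s,ang)=cv2.minAreaRect(p[:,:2].astype(np.float32)*1000)
    cc,rr=cv2.minEnclosingCircle(p[:,:2].astype(np.float32)*1000)
    print(n,len(p),'med z',np.median(p[:,2]).round(4),'rect',np.round(c,1),np.round(s,1),round(ang,1),'circ',np.round(cc,1),round(rr,1))
# coaster
p=reg(.622,-.158,.08,.003,.012); print('coaster',len(p)); 
if len(p)>10: print(cv2.minEnclosingCircle(p[:,:2].astype(np.float32)*1000),np.mean(p,0))
E
```

```text
scene [[450.4, 0.0, 275.9], [0.0, 450.4, 214.7], [0.0, 0.0, 1.0]] pos [ 1.392 -0.515  0.708]
[[0.5, 0.86, 0.01], [0.48, -0.28, -0.83], [-0.72, 0.42, -0.56]]
top [[523.2, 0.0, 275.5], [0.0, 523.2, 213.9], [0.0, 0.0, 1.0]] pos [0.39  0.004 1.298]
[[-0.01, -1.0, -0.01], [-0.99, 0.01, -0.11], [0.11, 0.01, -0.99]]
[[ 1.     0.001  0.    -0.   ]
 [-0.    -0.298  0.954 -0.143]
 [ 0.001 -0.954 -0.298  0.075]
 [ 0.     0.     0.     1.   ]]
[[ 0.241 -0.     0.97 ]
 [-0.97  -0.     0.241]
 [ 0.    -1.    -0.   ]]
books 2878 med z 0.0458 rect [590.6 134. ] [118.7 148.4] 6.1 circ [591.2 133.4] 93.5
clock 334 med z 0.0687 rect [387.1 312.3] [36.  71.5] 11.5 circ [387.  312.9] 36.4
picture 525 med z 0.0881 rect [ 372.2 -133.7] [ 41.1 119.9] 7.9 circ [ 380.4 -132.7] 60.2
tumbler 534 med z 0.0858 rect [ 548.1 -393. ] [63.  59.8] 86.7 circ [ 547.9 -393.1] 31.8
carafe lip 277 med z 0.1706 rect [ 399.3 -292.3] [39.7 36.4] 89.4 circ [ 399.4 -292.3] 20.1
candle 429 med z 0.0633 rect [480.  -13.2] [58.8 59.4] 89.6 circ [480.3 -13.3] 30.6
dish post 32 med z 0.0576 rect [554.5 402.1] [12.2 13.3] 5.5 circ [553.3 401.7] 7.5
dish 799 med z 0.0082 rect [555.6 405.5] [111.  116.4] 69.4 circ [554.1 402.7] 59.6
coaster 1458
((621.668212890625, -157.975830078125), 79.49104309082031) [ 0.62302948 -0.15826293  0.00638552]
```

The top camera's heights and sizes match the given values. The books' yaw is 6.1°, the clock's is 11.5° with the dial towards +x, and the coaster lies 294 mm along the books' -y. Next I refine the picture's yaw while moving to the carafe.

Emit:
play_rows(
  motion=[
    [[0.08,0.12,0.05],[0,0,0.2]],
    [[0.18,0.27,0.05],[0,0,0.4]],
    [[0.28,0.42,0.05],[0,0,0.6]],
    [[0.38,0.58,0.05],[0,0,0.8]],
    [[0.48,0.73,0.05],[0,0,0.97]],
    [[0.55,0.85,0.05],[0,0,0.973]],
    [[0.59,0.905,0.05],[0,0,0.973]],
    [[0.59,0.905,0.05],[0,0,0.973]],
  ],
)

```text
time: 2.15
tool_pos: [0.4009, -0.2896, 0.2516]
tcp_rot: [-1.526, 0.435, -0.437]
wrist_force: [-0.1, -0.8, 0.2]
width: 1.0
```

Emit:
play_rows(
  motion=[
    [[0,0,0],[0,0,0.2]],
    [[0,0,0],[0,0,0.4]],
    [[0,0,0],[0,0,0.6]],
    [[0,0,0],[0,0,0.8]],
    [[0,0,0],[0,0,0.973]],
    [[0,0,0],[0,0,0.973]],
    [[0,0,0],[0,0,0.973]],
  ],
)

```text
time: 3.02
tool_pos: [0.3986, -0.2937, 0.2513]
tcp_rot: [-1.565, -0.156, 0.156]
wrist_force: [0.6, -0.1, 0.8]
width: 1.0
```

```bash
cat >> h.py <<'E'
def show(s):
    R=Ro.from_rotvec(s['tcp_rot']).as_matrix()
    print('t',round(float(s['time']),2),'tcp',np.round(s['tool_pos'],4),'jaw deg',round(np.degrees(np.arctan2(R[1,0],R[0,0])),2),'down',np.round(R[:,1],3),'F',np.round(s['wrist_force'],1),'w',round(float(s['width'])*85,1),'q6',round(s['q'][5],2))
E
python3 - <<'E'
from h import *
s=bot.read_state(); show(s)
im,d=cams.read_camera('wrist'); save('w1',im); W=cloud('wrist',d,s)
m=(abs(W[...,2]-.17)<.006)&(np.hypot(W[...,0]-.398,W[...,1]+.29)<.04); p=W[m]; print(len(p))
if len(p)>5: print('lip wrist',cv2.minEnclosingCircle(p[:,:2].astype(np.float32)*1000),np.median(p[:,2]))
z=np.load('pics/top0.npz'); W=cloud('top',z['d'])
m=(W[...,2]>.082)&(np.hypot(W[...,0]-.38,W[...,1]+.133)<.08); p=W[m]; print('pic top',len(p),cv2.minAreaRect(p[:,:2].astype(np.float32)*1000),np.median(p[:,2]))
z=np.load('pics/scene0.npz'); W=cloud('scene',z['d'])
# picture front plane from scene
m=(W[...,2]>.01)&(W[...,2]<.095)&(abs(W[...,0]-.385)<.04)&(abs(W[...,1]+.133)<.075); p=W[m]
for it in range(4):
    c=np.median(p,0); u,sv,vt=np.linalg.svd(p-p.mean(0),full_matrices=False); n=vt[2]*np.sign(vt[2][0]); r=(p-p.mean(0))@n; 
    print(len(p),n.round(3),'yaw',np.degrees(np.arctan2(n[1],n[0])).round(2),'tilt',np.degrees(np.arcsin(n[2])).round(1),p.mean(0).round(4),r.std()); p=p[abs(r)<2*r.std()]
yw=np.arctan2(n[1],n[0]); q=(p[:,:2]-[.385,-.133])@np.array([[np.cos(yw),-np.sin(yw)],[np.sin(yw),np.cos(yw)]])
print('local x lo', [ (a,np.median(q[(abs(p[:,2]-a)<.005),0]).round(4)) for a in (.015,.03,.05,.07,.085) if (abs(p[:,2]-a)<.005).any()], 'y ext',np.percentile(q[:,1],[0.5,99.5]).round(4))
E
```

```text
t 3.02 tcp [ 0.3986 -0.2937  0.2513] jaw deg 11.36 down [-0. -0. -1.] F [ 0.6 -0.1  0.8] w 85.0 q6 -0.88
1781
lip wrist ((395.7193298339844, -292.8857727050781), 20.073463439941406) 0.17065081676196775
pic top 312 ((377.3856506347656, -132.90316772460938), (13.495943069458008, 119.06131744384766), 8.214518547058105) 0.09088543314716066
1199 [0.977 0.141 0.158] yaw 8.2 tilt 9.1 [ 0.3818 -0.1356  0.0515] 0.0033618870029302173
1146 [0.978 0.144 0.15 ] yaw 8.36 tilt 8.6 [ 0.3817 -0.1351  0.0514] 0.0029694503222980435
1112 [0.979 0.146 0.145] yaw 8.47 tilt 8.3 [ 0.3817 -0.1351  0.0512] 0.0027918062509104595
1086 [0.979 0.149 0.142] yaw 8.64 tilt 8.1 [ 0.3817 -0.135   0.051 ] 0.0026750111736015382
local x lo [(0.015, np.float64(0.0028)), (0.03, np.float64(-0.0012)), (0.05, np.float64(-0.0039)), (0.07, np.float64(-0.0076)), (0.085, np.float64(-0.0062))] y ext [-0.0609  0.0598]
```

View pics/w1.png

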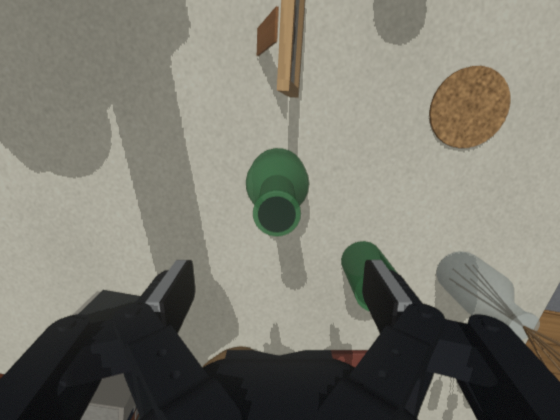

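The wrist and top cameras agree on the lip to within 4 mm. In the wrist picture it shows at pixel (277,213), straight ahead of the open fingers. I descend onto the neck.

Emit:
play_rows(
  motion=[
    [[0,0.002,-0.06],[0,0,0]],
    [[0,0.002,-0.13],[0,0,0]],
    [[0,0.002,-0.2],[0,0,0]],
    [[0,0.002,-0.26],[0,0,0]],
    [[0,0.002,-0.31],[0,0,0]],
    [[0,0.002,-0.335],[0,0,0]],
    [[0,0.002,-0.345],[0,0,0]],
    [[0,0.002,-0.345],[0,0,0]],
  ],
)

```text
time: 4.08
tool_pos: [0.3992, -0.2925, 0.1137]
tcp_rot: [-1.565, -0.158, 0.158]
wrist_force: [0.1, -0.6, -0.8]
width: 1.0
```

Emit:
play_rows(
  motion=[
    [[0,0,0],[0,0,0]],
    [[0,0,0],[0,0,0]],
    [[0,0,0],[0,0,0]],
    [[0,0,0],[0,0,0]],
    [[0,0,0],[0,0,0]],
    [[0,0,0],[0,0,0]],
    [[0,0,0],[0,0,0]],
    [[0,0,0],[0,0,0]],
  ],
  gripper=1,
  squeeze=35,
)

```text
time: 5.08
tool_pos: [0.3992, -0.2925, 0.1137]
tcp_rot: [-1.566, -0.158, 0.158]
wrist_force: [-1.3, 0.6, 4.9]
width: 0.414
```

```bash
python3 - <<'E'
from h import *
s=bot.read_state(); show(s)
im,d=cams.read_camera('wrist'); save('w2',im); W=cloud('wrist',d,s)
m=(abs(W[...,2]-.17)<.006)&(np.hypot(W[...,0]-.398,W[...,1]+.29)<.04); p=W[m]; print(len(p))
if len(p)>5: print('lip wrist',cv2.minEnclosingCircle(p[:,:2].astype(np.float32)*1000),np.median(p[:,2]))
im,d=cams.read_camera('top');save('t2',im); W=cloud('top',d)
m=(abs(W[...,2]-.17)<.006)&(np.hypot(W[...,0]-.398,W[...,1]+.29)<.03); print((m).sum())
E
```

```text
t 5.08 tcp [ 0.3992 -0.2925  0.1137] jaw deg 11.54 down [ 0. -0. -1.] F [-1.3  0.6  4.9] w 35.2 q6 -0.88
9059
lip wrist ((398.00604248046875, -290.0171203613281), 39.99579620361328) 0.17036624969815284
7
```

View pics/w2.png

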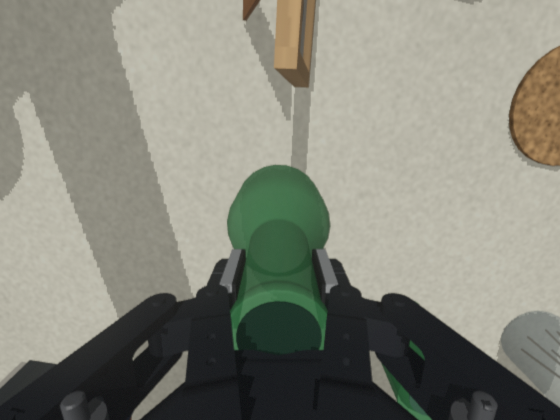

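```bash
python3 - <<'E'
from h import *
z=np.load('pics/top0.npz'); im=z['im'].astype(int); W=cloud('top',z['d'])
m=(np.hypot(W[...,0]-.622,W[...,1]+.158)<.075)&(im[...,0]-im[...,2]>35)
p=W[m][:,:2].astype(np.float32)*1000; print(m.sum(),p.mean(0),cv2.minEnclosingCircle(p))
K=np.array(cams.calibration('top')['mtx']); e=cv2.fitEllipse(cv2.convexHull(np.argwhere(m)[:,::-1].astype(np.int32))); print(e)
r=cams.regions_of('top','coaster')
if r:
  p=W[r[0]['mask']]; p=p[:,:2].astype(np.float32)*1000; print(r[0]['conf'],np.nanmean(p,0),cv2.minEnclosingCircle(p[~np.isnan(p[:,0])]))
# books fine
b=np.array([590.6,134.]); y=np.array([-np.sin(np.radians(6.1)),np.cos(np.radians(6.1))])
c=np.array([621.9,-158]); print((c-b)@y, np.degrees(np.arctan2(*( (b-c)*[-1,1]))))
E
```

```text
1209 [ 621.3723  -159.09523] ((622.1973266601562, -159.5098876953125), 49.97604751586914)
((343.84039306640625, 180.36660766601562), (38.7320671081543, 39.47228240966797), 105.24259948730469)
0.79 [ 621.7779  -159.01398] ((622.6707763671875, -159.1814727783203), 50.07509231567383)
-293.6727451197198 6.118274858778339
```

Gripped at 35.2 mm, and the carafe's centre coincides with the TCP. The coaster centre is (0.622, -0.159).

Emit:
play_rows(
  motion=[
    [[0,0,0.02],[0,0,0]],
    [[0,0,0.06],[0,0,0]],
    [[0,0,0.1],[0,0,0]],
    [[0.02,0.012,0.13],[0,0,0]],
    [[0.07,0.042,0.15],[0,0,0]],
    [[0.14,0.084,0.15],[0,0,0]],
    [[0.22,0.132,0.15],[0,0,0]],
    [[0.3,0.18,0.15],[0,0,0]],
    [[0.38,0.228,0.15],[0,0,0]],
    [[0.45,0.27,0.15],[0,0,0]],
  ],
)

```text
time: 6.48
tool_pos: [0.5807, -0.1829, 0.1739]
tcp_rot: [-1.565, -0.159, 0.158]
wrist_force: [0.0, -0.6, -2.8]
width: 0.414
```

Emit:
play_rows(
  motion=[
    [[0.05,0.03,0],[0,0,0]],
    [[0.085,0.052,0],[0,0,0]],
    [[0.107,0.064,0],[0,0,0]],
    [[0.107,0.064,0],[0,0,0]],
    [[0.107,0.064,0],[0,0,0]],
    [[0.107,0.064,-0.03],[0,0,0]],
    [[0.107,0.064,-0.07],[0,0,0]],
    [[0.107,0.064,-0.1],[0,0,0]],
    [[0.107,0.064,-0.11],[0,0,0]],
    [[0.107,0.064,-0.11],[0,0,0]],
  ],
)

```text
time: 7.72
tool_pos: [0.6214, -0.1585, 0.1285]
tcp_rot: [-1.565, -0.157, 0.159]
wrist_force: [0.0, 0.6, -3.4]
width: 0.413
```

```bash
python3 - <<'E'
from h import *
s=bot.read_state(); show(s)
im,d=cams.read_camera('wrist'); save('w3',im); 
im,d=cams.read_camera('scene'); save('s3',im[150:350,150:400].repeat(2,0).repeat(2,1))
E
```

```text
t 7.72 tcp [ 0.6214 -0.1585  0.1285] jaw deg 11.54 down [-0.001  0.    -1.   ] F [ 0.   0.6 -3.4] w 35.1 q6 -0.49
```

View pics/w3.png

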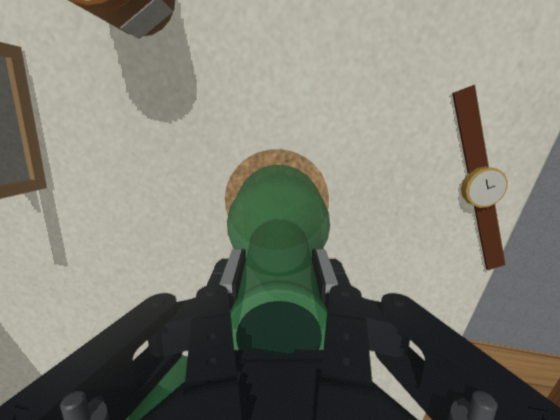

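View pics/s3.png

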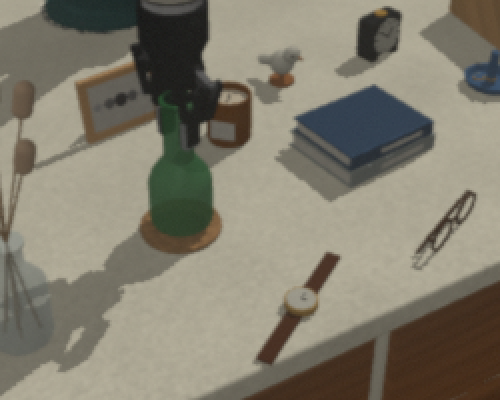

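The carafe is centred over the coaster, about 9 mm up. I lower it slowly.

Emit:
play_rows(
  motion=[
    [[0.001,-0.001,-0.008],[0,0,0]],
    [[0.001,-0.001,-0.014],[0,0,0]],
    [[0.001,-0.001,-0.018],[0,0,0]],
    [[0.001,-0.001,-0.02],[0,0,0]],
    [[0.001,-0.001,-0.021],[0,0,0]],
    [[0.001,-0.001,-0.021],[0,0,0]],
  ],
)

```text
time: 8.57
tool_pos: [0.6221, -0.159, 0.1209]
tcp_rot: [-1.565, -0.158, 0.158]
wrist_force: [-0.0, 0.3, -3.6]
width: 0.415
```

Emit:
play_rows(
  motion=[
    [[0,0,-0.002],[0,0,0]],
    [[0,0,-0.003],[0,0,0]],
    [[0,0,-0.004],[0,0,0]],
    [[0,0,-0.004],[0,0,0]],
  ],
)

```text
time: 9.07
tool_pos: [0.6222, -0.1591, 0.1198]
tcp_rot: [-1.565, -0.158, 0.158]
wrist_force: [-1.4, 0.5, 0.6]
width: 0.415
```

Emit:
play_rows(
  motion=[
    [[0,0,0],[0,0,0]],
    [[0,0,0],[0,0,0]],
    [[0,0,0],[0,0,0]],
    [[0,0,0],[0,0,0]],
    [[0,0,0],[0,0,0]],
    [[0,0,0],[0,0,0]],
  ],
  gripper=0,
)

```text
time: 9.82
tool_pos: [0.6221, -0.159, 0.1192]
tcp_rot: [-1.565, -0.158, 0.158]
wrist_force: [-0.1, -0.6, -0.3]
width: 1.002
```

Emit:
play_rows(
  motion=[
    [[0,0,0.03],[0,0,0]],
    [[0,0,0.1],[0,0,0]],
    [[0,0,0.18],[0,0,0]],
    [[0,0,0.26],[0,0,0]],
    [[-0.01,-0.04,0.3],[0,0,0]],
    [[-0.04,-0.16,0.3],[0,0,0]],
    [[-0.08,-0.3,0.3],[0,0,0]],
    [[-0.12,-0.43,0.3],[0,0,0]],
    [[-0.16,-0.55,0.3],[0,0,0]],
    [[-0.18,-0.585,0.3],[0,0,0]],
  ],
)

```text
time: 11.08
tool_pos: [0.5479, -0.3967, 0.2387]
tcp_rot: [-1.565, -0.154, 0.156]
wrist_force: [0.3, 0.7, 0.7]
width: 0.994
```

```bash
python3 - <<'E'
from h import *
s=bot.read_state(); show(s)
im,d=cams.read_camera('top'); save('t4',im); W=cloud('top',d)
def circ(z,x,y,r,t=.006):
    m=(abs(W[...,2]-z)<t)&(np.hypot(W[...,0]-x,W[...,1]-y)<r); p=W[m]; print(len(p),np.round(cv2.minEnclosingCircle(p[:,:2].astype(np.float32)*1000)[0],1) if len(p)>5 else '',np.median(p[:,2]))
circ(.176,.622,-.159,.035); circ(.085,.548,-.393,.05)
im,d=cams.read_camera('wrist'); save('w4',im); W=cloud('wrist',d,s)
circ(.085,.548,-.393,.05)
E
```

```text
t 11.07 tcp [ 0.5479 -0.3967  0.2387] jaw deg 11.32 down [-0.001 -0.    -1.   ] F [0.3 0.7 0.7] w 84.5 q6 -0.86
258 [ 624.3 -158.8] 0.17677351082720488
558 [ 547.9 -393.2] 0.08576951085633555
2628 [ 544.8 -393.6] 0.08565227724527331
```

View pics/t4.png

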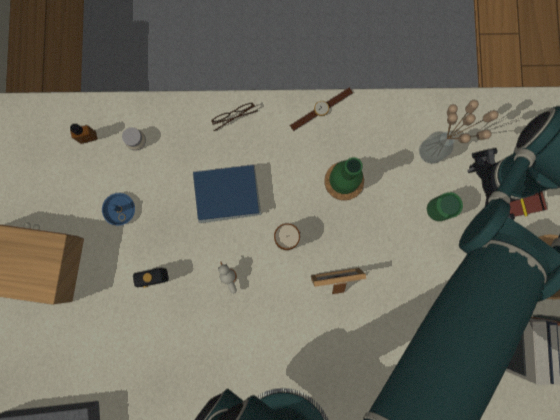

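View pics/w4.png

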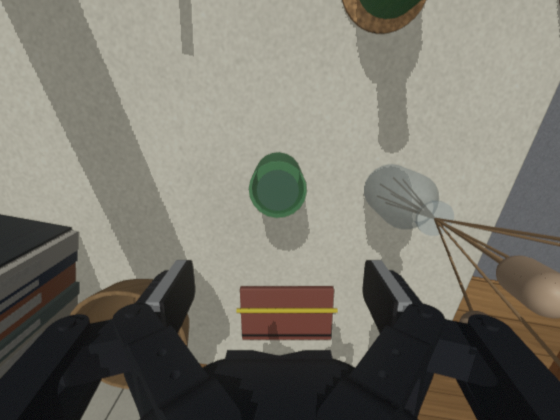

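The carafe stands on the coaster with its lip at (0.624, -0.159), z 0.177. The tumbler is at (0.548, -0.393), wrist pixel (278,187), clear of the vase. I descend on it.

Emit:
play_rows(
  motion=[
    [[0,0.009,-0.05],[0,0,0]],
    [[0,0.009,-0.15],[0,0,0]],
    [[0,0.009,-0.25],[0,0,0]],
    [[0,0.009,-0.35],[0,0,0]],
    [[0,0.009,-0.43],[0,0,0]],
    [[0,0.009,-0.49],[0,0,0]],
    [[0,0.009,-0.515],[0,0,0]],
    [[0,0.009,-0.52],[0,0,0]],
    [[0,0.009,-0.52],[0,0,0]],
  ],
)

```text
time: 12.3
tool_pos: [0.551, -0.3893, 0.0322]
tcp_rot: [-1.566, -0.16, 0.158]
wrist_force: [0.2, -0.3, 0.4]
width: 1.0
```

Emit:
play_rows(
  motion=[
    [[0,0,0],[0,0,0]],
    [[0,0,0],[0,0,0]],
    [[0,0,0],[0,0,0]],
    [[0,0,0],[0,0,0]],
    [[0,0,0],[0,0,0]],
    [[0,0,0],[0,0,0]],
    [[0,0,0],[0,0,0]],
  ],
  gripper=1,
  squeeze=30,
)

```text
time: 13.18
tool_pos: [0.551, -0.3903, 0.0329]
tcp_rot: [-1.567, -0.159, 0.157]
wrist_force: [-0.6, -0.2, 4.8]
width: 0.707
```

```bash
python3 - <<'E'
from h import *
s=bot.read_state(); show(s)
E
```

```text
t 13.18 tcp [ 0.551  -0.3903  0.0329] jaw deg 11.53 down [ 0.002 -0.002 -1.   ] F [-0.6 -0.2  4.8] w 60.1 q6 -0.85
```

Emit:
play_rows(
  motion=[
    [[0,0,0.02],[0,0,0]],
    [[0,0,0.08],[0,0,0]],
    [[0,0,0.17],[0,0,0]],
    [[0,0,0.27],[0,0,0]],
    [[0,0,0.37],[0,0,0]],
    [[0,0,0.46],[0,0,0]],
    [[0,0,0.52],[0,0,0]],
    [[0.01,0.03,0.54],[0,0,0]],
    [[0.03,0.09,0.54],[0,0,0]],
    [[0.06,0.19,0.54],[0,0,0]],
  ],
)

```text
time: 14.42
tool_pos: [0.5735, -0.3114, 0.245]
tcp_rot: [-1.563, -0.155, 0.159]
wrist_force: [1.1, 1.0, -1.7]
width: 0.709
```

Emit:
play_rows(
  motion=[
    [[0.03,0.1,0],[0,0,0]],
    [[0.06,0.2,0],[0,0,0]],
    [[0.09,0.3,0],[0,0,0]],
    [[0.11,0.36,0],[0,0,0]],
    [[0.119,0.388,0],[0,0,0]],
    [[0.119,0.394,0],[0,0,0]],
    [[0.119,0.394,0],[0,0,0]],
    [[0.119,0.394,0],[0,0,0]],
    [[0.119,0.394,0],[0,0,0]],
  ],
)

```text
time: 15.55
tool_pos: [0.6216, -0.1567, 0.2474]
tcp_rot: [-1.565, -0.157, 0.157]
wrist_force: [-0.1, 0.0, -1.3]
width: 0.707
```

```bash
python3 - <<'E'
from h import *
s=bot.read_state(); show(s)
im,d=cams.read_camera('wrist'); save('w5',im); 
im,d=cams.read_camera('scene'); save('s5',im[100:300,150:400].repeat(2,0).repeat(2,1))
im,d=cams.read_camera('top'); save('t5',im[100:280,280:480].repeat(3,0).repeat(3,1)); W=cloud('top',d)
h=float(s['tool_pos'][2])-.0325+.085
m=(abs(W[...,2]-h)<.008)&(np.hypot(W[...,0]-.623,W[...,1]+.159)<.04); print(m.sum(),h)
E
```

```text
t 15.55 tcp [ 0.6216 -0.1567  0.2474] jaw deg 11.47 down [ 0. -0. -1.] F [-0.1  0.  -1.3] w 60.1 q6 -0.49
80 0.2998575128879483
```

View pics/w5.png

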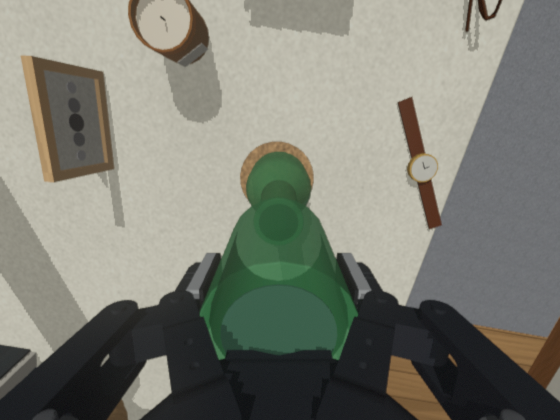

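View pics/s5.png

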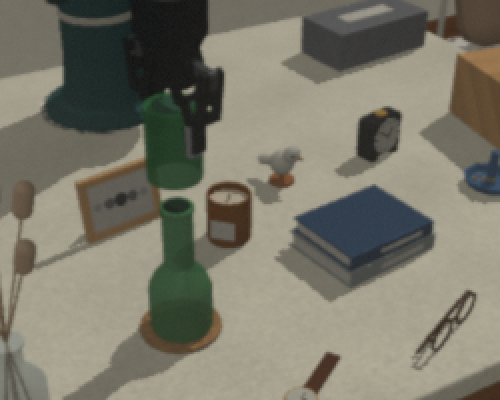

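View pics/t5.png

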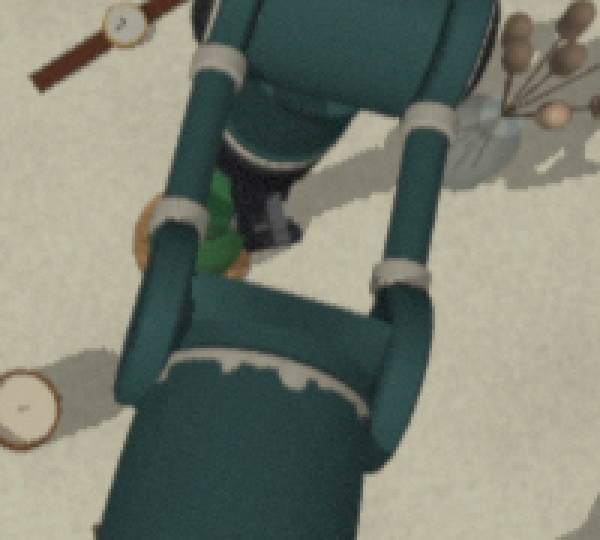

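The tumbler is aligned over the lip: wrist pixel 279 for the neck against 281 for the tumbler. I lower it.

Emit:
play_rows(
  motion=[
    [[0.003,0,-0.02],[0,0,0]],
    [[0.003,0,-0.05],[0,0,0]],
    [[0.003,0,-0.085],[0,0,0]],
    [[0.003,0,-0.12],[0,0,0]],
    [[0.003,0,-0.155],[0,0,0]],
    [[0.003,0,-0.19],[0,0,0]],
    [[0.003,0,-0.225],[0,0,0]],
    [[0.003,0,-0.255],[0,0,0]],
    [[0.003,0,-0.275],[0,0,0]],
    [[0.003,0,-0.28],[0,0,0]],
  ],
)

```text
time: 16.95
tool_pos: [0.6226, -0.1557, 0.1345]
tcp_rot: [-1.565, -0.157, 0.159]
wrist_force: [-0.5, 0.1, -0.5]
width: 0.705
```

Emit:
play_rows(
  motion=[
    [[0,0,-0.002],[0,0,0]],
    [[0,0,-0.005],[0,0,0]],
    [[0,0,-0.008],[0,0,0]],
    [[0,0,-0.01],[0,0,0]],
    [[0,0,-0.01],[0,0,0]],
  ],
)

```text
time: 17.58
tool_pos: [0.6229, -0.1558, 0.1313]
tcp_rot: [-1.565, -0.158, 0.158]
wrist_force: [-0.6, -0.2, -1.0]
width: 0.702
```

Emit:
play_rows(
  motion=[
    [[0,0,-0.002],[0,0,0]],
    [[0,0,-0.004],[0,0,0]],
    [[0,0,-0.005],[0,0,0]],
    [[0,0,-0.005],[0,0,0]],
  ],
)

```text
time: 18.08
tool_pos: [0.6231, -0.1559, 0.1299]
tcp_rot: [-1.565, -0.158, 0.158]
wrist_force: [-0.8, -0.4, 3.1]
width: 0.707
```

Emit:
play_rows(
  motion=[
    [[0,0,0],[0,0,0]],
    [[0,0,0],[0,0,0]],
    [[0,0,0],[0,0,0]],
    [[0,0,0],[0,0,0]],
    [[0,0,0],[0,0,0]],
  ],
  gripper=0,
)

```text
time: 18.7
tool_pos: [0.6229, -0.1558, 0.1292]
tcp_rot: [-1.565, -0.158, 0.158]
wrist_force: [1.2, 0.9, 0.7]
width: 1.0
```

Emit:
play_rows(
  motion=[
    [[0,0,0.02],[0,0,0]],
    [[0,0,0.06],[0,0,0]],
    [[0,0,0.12],[0,0,0]],
    [[0,0,0.18],[0,0,0]],
    [[0,0,0.24],[0,0,0]],
    [[0,0,0.28],[0,0,0]],
    [[-0.02,0.06,0.3],[0,0,0]],
    [[-0.06,0.18,0.3],[0,0,0]],
    [[-0.11,0.32,0.3],[0,0,0]],
    [[-0.16,0.46,0.3],[0,0,0]],
  ],
)

```text
time: 19.95
tool_pos: [0.5571, 0.0306, 0.2489]
tcp_rot: [-1.564, -0.157, 0.159]
wrist_force: [0.7, 0.2, 0.6]
width: 1.0
```

Emit:
play_rows(
  motion=[
    [[-0.05,0.14,0],[0,0,0]],
    [[-0.1,0.28,0],[0,0,0]],
    [[-0.16,0.42,0],[0,0,0]],
    [[-0.22,0.54,0],[0,0,0]],
    [[-0.29,0.63,0],[0,0,0]],
    [[-0.36,0.69,0],[0,0,0]],
    [[-0.42,0.71,0],[0,0,0]],
    [[-0.43,0.71,0],[0,0,0]],
    [[-0.43,0.71,0],[0,0,0]],
    [[-0.43,0.71,0],[0,0,0]],
  ],
)

```text
time: 21.2
tool_pos: [0.3874, 0.3119, 0.2493]
tcp_rot: [-1.565, -0.158, 0.157]
wrist_force: [0.2, 0.2, 0.7]
width: 0.996
```

```bash
cat >> h.py <<'E'
def circ(W,z,x,y,r,t=.006):
    m=(abs(W[...,2]-z)<t)&(np.hypot(W[...,0]-x,W[...,1]-y)<r); p=W[m]; print(len(p),np.round(cv2.minEnclosingCircle(p[:,:2].astype(np.float32)*1000),1) if 0 else (np.round(cv2.minEnclosingCircle(p[:,:2].astype(np.float32)*1000)[0],1),cv2.minAreaRect(p[:,:2].astype(np.float32)*1000)) if len(p)>5 else '',np.median(p[:,2]))
E
python3 - <<'E'
from h import *
s=bot.read_state(); show(s)
im,d=cams.read_camera('top'); save('t6',im); W=cloud('top',d)
circ(W,.182,.622,-.159,.045); circ(W,.069,.387,.312,.05,.007)
im,d=cams.read_camera('scene'); save('s6',im[150:350,150:400].repeat(2,0).repeat(2,1))
s=bot.read_state(); im,d=cams.read_camera('wrist'); save('w6',im); W=cloud('wrist',d,s)
circ(W,.069,.387,.312,.05,.005)
E
```

```text
t 21.2 tcp [0.3874 0.3119 0.2493] jaw deg 11.49 down [ 0. -0. -1.] F [0.2 0.2 0.7] w 84.7 q6 0.43
625 (array([ 626.3, -157.7]), ((625.8246459960938, -158.00390625), (60.062191009521484, 61.00533676147461), 31.703773498535156)) 0.182744088344768
446 (array([384.9, 311.5]), ((387.16632080078125, 312.0471496582031), (36.794471740722656, 71.13655090332031), 11.29324722290039)) 0.0694135557212947
1727 (array([382. , 313.4]), ((382.7476501464844, 313.4972229003906), (35.57935333251953, 69.98067474365234), 12.130719184875488)) 0.06975293385316764
```

View pics/s6.png

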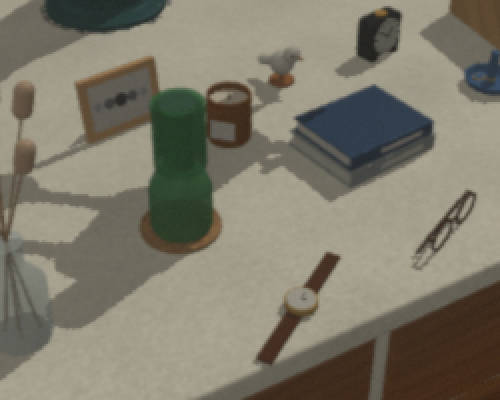

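View pics/w6.png

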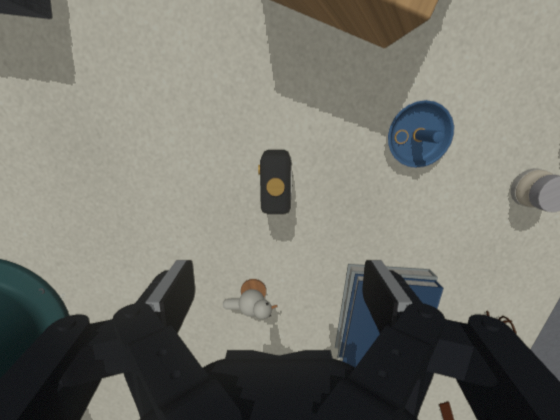

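The tumbler sits over the neck with its base at z 0.183 and upright. The gripper is over the clock, which is at wrist pixel (276,182). I descend on it.

Emit:
play_rows(
  motion=[
    [[0,0,-0.05],[0,0,0]],
    [[0,0,-0.15],[0,0,0]],
    [[0,0,-0.25],[0,0,0]],
    [[0,0,-0.35],[0,0,0]],
    [[0,0,-0.44],[0,0,0]],
    [[0,0,-0.51],[0,0,0]],
    [[0,0,-0.545],[0,0,0]],
    [[0,0,-0.553],[0,0,0]],
    [[0,0,-0.553],[0,0,0]],
  ],
)

```text
time: 22.48
tool_pos: [0.3878, 0.3126, 0.0289]
tcp_rot: [-1.564, -0.159, 0.157]
wrist_force: [0.0, 0.3, 0.2]
width: 1.0
```

Emit:
play_rows(
  motion=[
    [[0,0,0],[0,0,0]],
    [[0,0,0],[0,0,0]],
    [[0,0,0],[0,0,0]],
    [[0,0,0],[0,0,0]],
    [[0,0,0],[0,0,0]],
    [[0,0,0],[0,0,0]],
    [[0,0,0],[0,0,0]],
    [[0,0,0],[0,0,0]],
  ],
  gripper=1,
  squeeze=35,
)

```text
time: 23.48
tool_pos: [0.3872, 0.3125, 0.0288]
tcp_rot: [-1.565, -0.159, 0.158]
wrist_force: [-1.5, -0.2, 5.6]
width: 0.416
```

```bash
python3 - <<'E'
from h import *
s=bot.read_state(); show(s)
im,d=cams.read_camera('top'); W=cloud('top',d)
m=(np.hypot(W[...,0]-.59,W[...,1]-.133)<.12)&(abs(W[...,2]-.046)<.005); p=W[m]; print(len(p),cv2.minAreaRect(p[:,:2].astype(np.float32)*1000))
# clock local y extent
m=(np.hypot(W[...,0]-.387,W[...,1]-.312)<.05)&(abs(W[...,2]-.069)<.005); print(m.sum(),cv2.minAreaRect(W[m][:,:2].astype(np.float32)*1000))
E
```

```text
t 23.48 tcp [0.3872 0.3125 0.0288] jaw deg 11.54 down [ 0.  0. -1.] F [-1.5 -0.2  5.6] w 35.3 q6 0.43
2816 ((590.6148681640625, 134.052490234375), (118.79268646240234, 148.662353515625), 6.240661144256592)
124 ((396.1511535644531, 292.2817687988281), (66.79659271240234, 28.544631958007812), 13.258830070495605)
```

Emit:
play_rows(
  motion=[
    [[0,0,0.02],[0,0,0]],
    [[0,0,0.07],[0,0,0]],
    [[0,0,0.14],[0,0,0]],
    [[0.01,-0.009,0.21],[0,0,-0.02]],
    [[0.04,-0.035,0.25],[0,0,-0.05]],
    [[0.1,-0.088,0.25],[0,0,-0.08]],
    [[0.18,-0.158,0.25],[0,0,-0.12]],
    [[0.27,-0.237,0.25],[0,0,-0.12]],
    [[0.36,-0.316,0.25],[0,0,-0.12]],
    [[0.44,-0.386,0.25],[0,0,-0.12]],
  ],
)

```text
time: 24.78
tool_pos: [0.564, 0.1554, 0.1273]
tcp_rot: [-1.57, -0.082, 0.084]
wrist_force: [-0.8, 0.0, -2.6]
width: 0.417
```

Emit:
play_rows(
  motion=[
    [[0.04,-0.035,0],[0,0,0]],
    [[0.06,-0.052,0],[0,0,0]],
    [[0.0685,-0.06,0],[0,0,0]],
    [[0.0685,-0.06,0],[0,0,0]],
    [[0.0685,-0.06,-0.03],[0,0,0]],
    [[0.0685,-0.06,-0.07],[0,0,0]],
    [[0.0685,-0.06,-0.1],[0,0,0]],
    [[0.0685,-0.06,-0.12],[0,0,0]],
    [[0.0685,-0.06,-0.12],[0,0,0]],
    [[0.0685,-0.06,-0.12],[0,0,0]],
  ],
)

```text
time: 26.02
tool_pos: [0.5908, 0.1338, 0.0804]
tcp_rot: [-1.569, -0.085, 0.084]
wrist_force: [0.2, -0.7, -2.2]
width: 0.418
```

```bash
python3 - <<'E'
from h import *
s=bot.read_state(); show(s)
im,d=cams.read_camera('wrist'); save('w7',im)
E
```

```text
t 26.02 tcp [0.5908 0.1338 0.0804] jaw deg 6.13 down [ 0.001  0.    -1.   ] F [ 0.2 -0.7 -2.2] w 35.5 q6 0.07
```

View pics/w7.png

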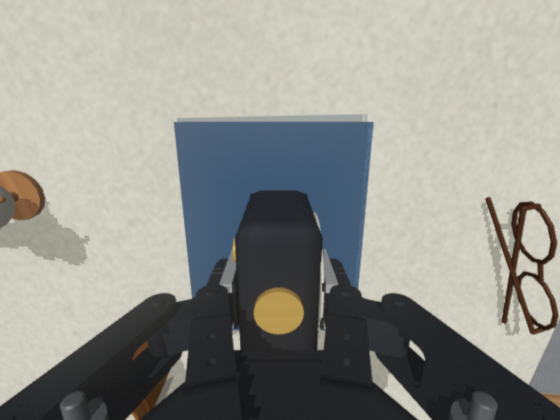

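The clock is square and centred over the books, with its dial on the right, which is the +x spine side. I lower it.

Emit:
play_rows(
  motion=[
    [[0,0,-0.005],[0,0,0]],
    [[0,0,-0.009],[0,0,0]],
    [[0,0,-0.012],[0,0,0]],
    [[0,0,-0.014],[0,0,0]],
    [[0,0,-0.014],[0,0,0]],
  ],
)

```text
time: 26.7
tool_pos: [0.5903, 0.1338, 0.0744]
tcp_rot: [-1.569, -0.084, 0.084]
wrist_force: [0.4, 0.4, -1.6]
width: 0.415
```

Emit:
play_rows(
  motion=[
    [[0,0,-0.001],[0,0,0]],
    [[0,0,-0.002],[0,0,0]],
    [[0,0,-0.002],[0,0,0]],
  ],
)

```text
time: 27.08
tool_pos: [0.5904, 0.1338, 0.0738]
tcp_rot: [-1.569, -0.084, 0.084]
wrist_force: [-0.8, -0.1, -1.7]
width: 0.424
```

Emit:
play_rows(
  motion=[
    [[0,0,-0.001],[0,0,0]],
    [[0,0,-0.002],[0,0,0]],
    [[0,0,-0.003],[0,0,0]],
    [[0,0,-0.003],[0,0,0]],
  ],
)

```text
time: 27.58
tool_pos: [0.5904, 0.1337, 0.0737]
tcp_rot: [-1.569, -0.084, 0.084]
wrist_force: [-3.2, -0.9, 6.6]
width: 0.415
```

Emit:
play_rows(
  motion=[
    [[0,0,0],[0,0,0]],
    [[0,0,0],[0,0,0]],
    [[0,0,0],[0,0,0]],
    [[0,0,0],[0,0,0]],
    [[0,0,0],[0,0,0]],
    [[0,0,0],[0,0,0]],
  ],
  gripper=0,
)

```text
time: 28.32
tool_pos: [0.5903, 0.1338, 0.0724]
tcp_rot: [-1.569, -0.084, 0.084]
wrist_force: [0.0, -0.4, -0.0]
width: 1.001
```

Emit:
play_rows(
  motion=[
    [[0,0,0.03],[0,0,0]],
    [[0,0,0.1],[0,0,0]],
    [[0,0,0.2],[0,0,0]],
    [[0,0,0.3],[0,0,0]],
    [[-0.01,0.06,0.36],[0,0,0]],
    [[-0.02,0.18,0.375],[0,0,0]],
    [[-0.04,0.32,0.375],[0,0,0]],
    [[-0.06,0.46,0.375],[0,0,0]],
    [[-0.08,0.58,0.375],[0,0,0]],
    [[-0.091,0.671,0.375],[0,0,0]],
  ],
)

```text
time: 29.58
tool_pos: [0.5533, 0.4045, 0.2236]
tcp_rot: [-1.568, -0.086, 0.084]
wrist_force: [0.1, 0.2, 0.4]
width: 0.999
```

Emit:
play_rows(
  motion=[
    [[0,0,0],[0,0,0]],
    [[0,0,0],[0,0,0]],
    [[0,0,0],[0,0,0]],
  ],
)

```text
time: 29.95
tool_pos: [0.5543, 0.4009, 0.2228]
tcp_rot: [-1.569, -0.083, 0.083]
wrist_force: [0.1, -0.2, -0.5]
width: 1.002
```

```bash
python3 - <<'E'
from h import *
s=bot.read_state(); show(s)
im,d=cams.read_camera('top'); save('t8',im); W=cloud('top',d)
circ(W,.112,.5906,.134,.05,.008); circ(W,.056,.554,.402,.03,.008)
im,d=cams.read_camera('scene'); save('s8',im[100:300,200:450].repeat(2,0).repeat(2,1))
s=bot.read_state(); im,d=cams.read_camera('wrist'); save('w8',im); W=cloud('wrist',d,s)
circ(W,.058,.554,.402,.03,.006)
z=np.load('pics/top0.npz'); W=cloud('top',z['d'])
m=(W[...,1]>.4)&(W[...,0]>.3)&(W[...,2]>.04)&(np.hypot(W[...,0]-.554,W[...,1]-.402)<.2)&(np.hypot(W[...,0]-.554,W[...,1]-.402)>.05);p=W[m]; print('box',p[:,2].max(),np.median(p[:,2]),p[:,1].min(),p[:,0].max(), np.hypot(p[:,0]-.554,p[:,1]-.402).min())
E
```

```text
t 29.95 tcp [0.5543 0.4009 0.2228] jaw deg 6.07 down [ 0. -0. -1.] F [ 0.1 -0.2 -0.5] w 85.2 q6 0.48
456 (array([592.6, 135.6]), ((593.127197265625, 135.2422332763672), (37.20180130004883, 71.70841979980469), 5.587500095367432)) 0.11451039003846641
32 (array([554.8, 401.9]), ((554.7353515625, 401.61627197265625), (11.929607391357422, 13.121737480163574), 49.0254020690918)) 0.05778707310392714
127 (array([551. , 402.1]), ((550.99560546875, 402.2481689453125), (12.076371192932129, 13.017000198364258), 5.910902976989746)) 0.05881003005652416
box 0.11765446352573408 0.10908185862064046 0.46081865492975926 0.7431228172711282 0.1123250803457784
```

View pics/s8.png

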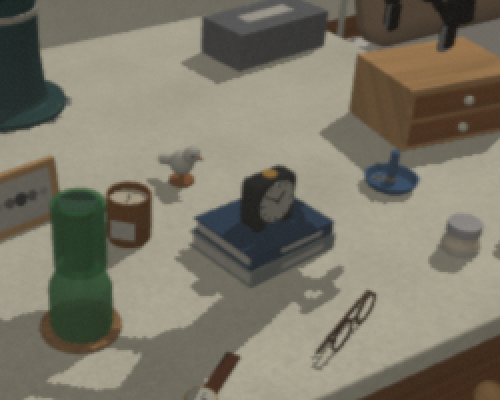

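View pics/w8.png

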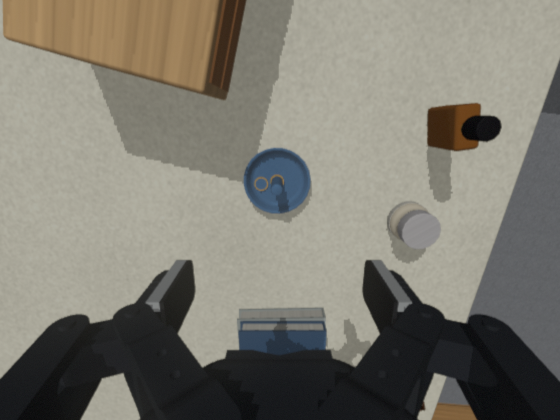

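The clock stands on the books. The dish post is between the fingers, at wrist pixel (278,185), and the box is 112 mm away, so it is clear. I descend.

Emit:
play_rows(
  motion=[
    [[0,0.002,-0.05],[0,0,0]],
    [[0,0.002,-0.14],[0,0,0]],
    [[0,0.002,-0.23],[0,0,0]],
    [[0,0.002,-0.32],[0,0,0]],
    [[0,0.002,-0.4],[0,0,0]],
    [[0,0.002,-0.46],[0,0,0]],
    [[0,0.002,-0.485],[0,0,0]],
    [[0,0.002,-0.49],[0,0,0]],
    [[0,0.002,-0.49],[0,0,0]],
  ],
)

```text
time: 31.22
tool_pos: [0.5546, 0.4033, 0.0273]
tcp_rot: [-1.568, -0.085, 0.083]
wrist_force: [0.4, 0.0, 0.1]
width: 0.997
```

Emit:
play_rows(
  motion=[
    [[0,0,0],[0,0,0]],
    [[0,0,0],[0,0,0]],
    [[0,0,0],[0,0,0]],
    [[0,0,0],[0,0,0]],
    [[0,0,0],[0,0,0]],
    [[0,0,0],[0,0,0]],
    [[0,0,0],[0,0,0]],
    [[0,0,0],[0,0,0]],
    [[0,0,0],[0,0,0]],
  ],
  gripper=1,
  squeeze=35,
)

```text
time: 32.35
tool_pos: [0.5541, 0.4031, 0.0268]
tcp_rot: [-1.569, -0.084, 0.084]
wrist_force: [-0.9, -0.3, 3.6]
width: 0.147
```

```bash
python3 - <<'E'
from h import *
s=bot.read_state(); show(s)
im,d=cams.read_camera('wrist'); save('w9',im)
E
```

```text
t 32.35 tcp [0.5541 0.4031 0.0268] jaw deg 6.14 down [ 0.  0. -1.] F [-0.9 -0.3  3.6] w 12.5 q6 0.49
```

View pics/w9.png

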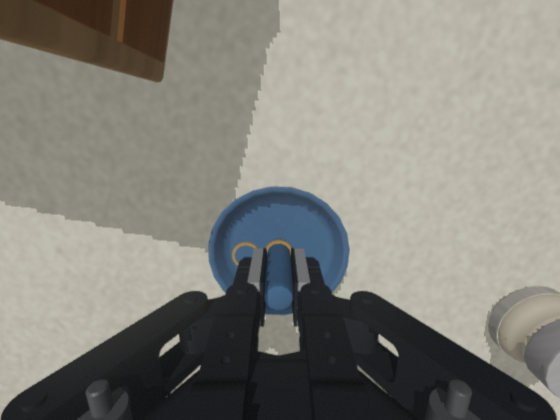

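Emit:
play_rows(
  motion=[
    [[0,0,0.02],[0,0,0]],
    [[0,0,0.08],[0,0,0]],
    [[0,0,0.17],[0,0,0]],
    [[0,-0.01,0.27],[0,0,0]],
    [[0,-0.04,0.36],[0,0,0]],
    [[0.01,-0.1,0.42],[0,0,0]],
    [[0.02,-0.2,0.43],[0,0,0]],
    [[0.04,-0.31,0.43],[0,0,0]],
    [[0.06,-0.43,0.43],[0,0,0]],
    [[0.08,-0.55,0.43],[0,0,0]],
  ],
)

```text
time: 33.65
tool_pos: [0.5853, 0.1801, 0.1976]
tcp_rot: [-1.57, -0.083, 0.085]
wrist_force: [0.4, 0.7, -1.2]
width: 0.153
```

Emit:
play_rows(
  motion=[
    [[0.015,-0.12,0],[0,0,0]],
    [[0.03,-0.24,0],[0,0,0]],
    [[0.04,-0.35,0],[0,0,0]],
    [[0.046,-0.43,0],[0,0,0]],
    [[0.0505,-0.475,0],[0,0,0]],
    [[0.0505,-0.4855,-0.02],[0,0,0]],
    [[0.0505,-0.4855,-0.08],[0,0,0]],
    [[0.0505,-0.4855,-0.16],[0,0,0]],
    [[0.0505,-0.4855,-0.24],[0,0,0]],
    [[0.0505,-0.4855,-0.31],[0,0,0]],
  ],
)

```text
time: 34.9
tool_pos: [0.605, -0.0098, 0.0724]
tcp_rot: [-1.568, -0.084, 0.087]
wrist_force: [-0.4, 0.4, -1.9]
width: 0.15
```

Emit:
play_rows(
  motion=[
    [[0,0,-0.05],[0,0,0]],
    [[0,0,-0.08],[0,0,0]],
    [[0,0,-0.09],[0,0,0]],
    [[0,0,-0.09],[0,0,0]],
    [[0,0,-0.09],[0,0,0]],
  ],
)

```text
time: 35.52
tool_pos: [0.6071, -0.0113, 0.0397]
tcp_rot: [-1.569, -0.086, 0.082]
wrist_force: [0.3, -0.1, -0.5]
width: 0.148
```

```bash
python3 - <<'E'
from h import *
s=bot.read_state(); show(s)
im,d=cams.read_camera('wrist'); save('w10',im)
E
```

```text
t 35.52 tcp [ 0.6071 -0.0113  0.0397] jaw deg 6.13 down [ 0.002 -0.    -1.   ] F [ 0.3 -0.1 -0.5] w 12.6 q6 -0.17
```

View pics/w10.png

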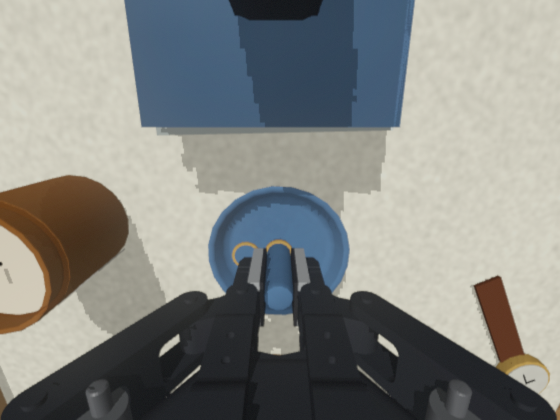

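The dish is in line below the books' middle. I lower it the last 13 mm.

Emit:
play_rows(
  motion=[
    [[0,0,-0.008],[0,0,0]],
    [[0,0,-0.016],[0,0,0]],
    [[0,0,-0.023],[0,0,0]],
    [[0,0,-0.028],[0,0,0]],
    [[0,0,-0.03],[0,0,0]],
    [[0,0,-0.03],[0,0,0]],
  ],
)

```text
time: 36.33
tool_pos: [0.6061, -0.0113, 0.0268]
tcp_rot: [-1.569, -0.084, 0.084]
wrist_force: [-2.2, -0.2, 2.5]
width: 0.152
```

Emit:
play_rows(
  motion=[
    [[0,0,-0.001],[0,0,0]],
    [[0,0,-0.002],[0,0,0]],
    [[0,0,-0.003],[0,0,0]],
    [[0,0,-0.003],[0,0,0]],
  ],
)

```text
time: 36.83
tool_pos: [0.6062, -0.0112, 0.0268]
tcp_rot: [-1.569, -0.084, 0.084]
wrist_force: [-5.8, 0.0, 9.8]
width: 0.149
```

Emit:
play_rows(
  motion=[
    [[0,0,0],[0,0,0]],
    [[0,0,0],[0,0,0]],
    [[0,0,0],[0,0,0]],
    [[0,0,0],[0,0,0]],
    [[0,0,0],[0,0,0]],
    [[0,0,0],[0,0,0]],
    [[0,0,0],[0,0,0]],
  ],
  gripper=0,
)

```text
time: 37.7
tool_pos: [0.6062, -0.0112, 0.0253]
tcp_rot: [-1.569, -0.084, 0.084]
wrist_force: [-0.7, 0.2, 0.4]
width: 0.999
```

Emit:
play_rows(
  motion=[
    [[0,0,0.03],[0,0,0]],
    [[0,0,0.1],[0,0,0]],
    [[0,0,0.2],[0,0,0]],
    [[0,0,0.3],[0,0,0]],
    [[-0.02,0,0.4],[0,0,-0.2]],
    [[-0.08,0,0.48],[0,0,-0.4]],
    [[-0.16,0,0.52],[0,0,-0.6]],
    [[-0.24,0,0.53],[0,0,-0.8]],
    [[-0.3,-0.004,0.53],[0,0,-0.973]],
    [[-0.315,-0.004,0.53],[0,0,-0.973]],
  ],
)

```text
time: 38.95
tool_pos: [0.4793, -0.0129, 0.2383]
tcp_rot: [-1.509, 0.512, -0.515]
wrist_force: [0.4, -0.2, -0.1]
width: 1.003
```

Emit:
play_rows(
  motion=[
    [[0,0,0],[0,0,-0.2]],
    [[0,0,0],[0,0,-0.4]],
    [[0,0,0],[0,0,-0.6]],
    [[0,0,0],[0,0,-0.8]],
    [[0,0,0],[0,0,-0.973]],
    [[0,0,0],[0,0,-0.973]],
    [[0,0,0],[0,0,-0.973]],
    [[0,0,0],[0,0,-0.973]],
  ],
)

```text
time: 39.95
tool_pos: [0.4803, -0.0128, 0.2374]
tcp_rot: [-1.277, 1.097, -1.097]
wrist_force: [-0.4, 0.0, 0.1]
width: 1.005
```

```bash
python3 - <<'E'
from h import *
s=bot.read_state(); show(s)
im,d=cams.read_camera('top'); save('t11',im); W=cloud('top',d)
circ(W,.058,.606,-.0125,.02,.008)
m=(np.hypot(W[...,0]-.606,W[...,1]+.0125)<.055)&(im[...,2].astype(int)-im[...,0]>20); p=W[m]; print('dish blue',m.sum(),cv2.minEnclosingCircle(p[:,:2].astype(np.float32)*1000))
s=bot.read_state(); im,d=cams.read_camera('wrist'); save('w11',im); W=cloud('wrist',d,s)
circ(W,.068,.48,-.013,.05,.008)
im,d=cams.read_camera('scene'); save('s11',im[100:300,150:400].repeat(2,0).repeat(2,1))
E
```

```text
t 39.95 tcp [ 0.4803 -0.0128  0.2374] jaw deg -81.33 down [ 0. -0. -1.] F [-0.4  0.   0.1] w 85.4 q6 1.34
0  nan
dish blue 136 ((633.5440063476562, -14.39492416381836), 30.092443466186523)
2415 (array([475.6, -13.8]), ((475.97418212890625, -13.872753143310547), (60.84921646118164, 60.880531311035156), 54.39729309082031)) 0.06178326549498819
  return _methods._mean(a, axis=axis, dtype=dtype,
  ret = ret.dtype.type(ret / rcount)
```

View pics/w11.png

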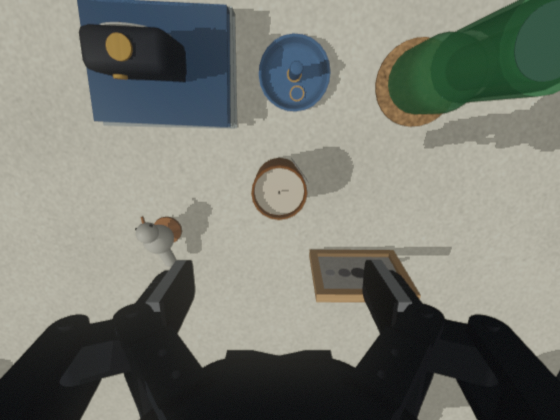

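View pics/s11.png

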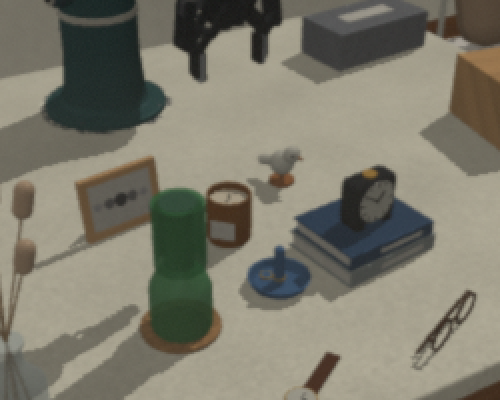

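```bash
python3 - <<'E'
from h import *
s=bot.read_state(); im,d=cams.read_camera('wrist'); W=cloud('wrist',d,s); I=im.astype(int)
m=(np.hypot(W[...,0]-.604,W[...,1]+.0125)<.06)&(I[...,2]-I[...,0]>20)&(W[...,2]<.03); print('dish',m.sum(),cv2.minEnclosingCircle(W[m][:,:2].astype(np.float32)*1000))
m=(np.hypot(W[...,0]-.62,W[...,1]+.159)<.06)&(I[...,0]-I[...,2]>35)&(W[...,2]<.02); p=W[m][:,:2]*1000
A=np.c_[2*p,np.ones(len(p))]; print('coaster n',len(p),p.min(0),p.max(0))
hull=cv2.convexHull(p.astype(np.float32))[:,0]; print(cv2.minEnclosingCircle(p.astype(np.float32)))
yw=np.radians(8.3); ex=np.array([np.cos(yw),np.sin(yw)]); ey=np.array([-ex[1],ex[0]])
q=W[...,:2]-np.array([.385,-.133]); lx=q@ex; ly=q@ey
m=(abs(lx)<.04)&(abs(ly)<.075)&(W[...,2]>.004)&(I[...,0]>0)
for a in np.arange(.005,.1,.01):
    k=m&(abs(W[...,2]-a)<.005)
    if k.sum()>3: print('z',a.round(3),k.sum(),'lx pct',np.percentile(lx[k],[2,50,98]).round(4),'ly',np.percentile(ly[k],[1,99]).round(4))
for l in ['picture','candle','coaster','dish','books','clock']:
    r=cams.mark_of('wrist',l); print(l,[(round(x['conf'],2),np.round(c2w('wrist',x['xyz'],s),4)) for x in r[:1]])
E
```

```text
dish 3962 ((607.0404663085938, -11.503264427185059), 42.893951416015625)
coaster n 1601 [ 568.58315053 -196.72755176] [ 666.93336465 -109.73794249]
((618.1807861328125, -158.99978637695312), 49.83013153076172)
z 0.005 203 lx pct [0.0053 0.0073 0.0081] ly [-0.0579  0.0608]
z 0.015 640 lx pct [-0.0008  0.0033  0.0072] ly [-0.0569  0.0608]
z 0.025 328 lx pct [-0.0025 -0.001   0.0053] ly [-0.0579  0.0606]
z 0.035 339 lx pct [-0.0043 -0.0025  0.0035] ly [-0.0582  0.0609]
z 0.045 319 lx pct [-0.0058 -0.0036  0.0017] ly [-0.0581  0.061 ]
z 0.055 332 lx pct [-0.0081 -0.0056  0.0001] ly [-0.0579  0.0609]
z 0.065 320 lx pct [-0.0095 -0.0076 -0.0014] ly [-0.058  0.061]
z 0.075 219 lx pct [-0.0106 -0.0089 -0.0033] ly [-0.0585  0.061 ]
z 0.085 302 lx pct [-0.019  -0.0062 -0.0047] ly [-0.0584  0.061 ]
z 0.095 424 lx pct [-0.0184 -0.0116 -0.0062] ly [-0.0578  0.0602]
picture [(0.87, array([ 3.828e-01, -1.334e-01, -2.000e-04]))]
candle [(0.76, array([ 0.4753, -0.0121, -0.0037]))]
coaster []
dish [(0.74, array([ 0.6047, -0.0143, -0.0021]))]
books [(0.58, array([0.5866, 0.131 , 0.0016]))]
clock [(0.77, array([0.6098, 0.1357, 0.044 ]))]
```

Checking the dish (placed at a known TCP) in the wrist view shows the wrist camera agrees with the arm to about 1 mm. The top camera reads about 3 mm high in x. I use the wrist frame for the candle.

Emit:
play_rows(
  motion=[
    [[-0.009,-0.002,-0.05],[0,0,0]],
    [[-0.009,-0.002,-0.14],[0,0,0]],
    [[-0.009,-0.002,-0.24],[0,0,0]],
    [[-0.009,-0.002,-0.34],[0,0,0]],
    [[-0.009,-0.002,-0.43],[0,0,0]],
    [[-0.009,-0.002,-0.5],[0,0,0]],
    [[-0.009,-0.002,-0.53],[0,0,0]],
    [[-0.009,-0.002,-0.535],[0,0,0]],
    [[-0.009,-0.002,-0.535],[0,0,0]],
  ],
)

```text
time: 41.58
tool_pos: [0.4776, -0.0137, 0.0243]
tcp_rot: [-1.275, 1.097, -1.099]
wrist_force: [0.3, -0.3, -0.8]
width: 0.999
```

Emit:
play_rows(
  motion=[
    [[0,0,0],[0,0,0]],
    [[0,0,0],[0,0,0]],
    [[0,0,0],[0,0,0]],
    [[0,0,0],[0,0,0]],
    [[0,0,0],[0,0,0]],
    [[0,0,0],[0,0,0]],
    [[0,0,0],[0,0,0]],
  ],
  gripper=1,
  squeeze=35,
)

```text
time: 42.45
tool_pos: [0.4778, -0.0137, 0.0247]
tcp_rot: [-1.275, 1.096, -1.1]
wrist_force: [-1.3, 0.1, 6.7]
width: 0.71
```

```bash
python3 - <<'E'
from h import *
s=bot.read_state(); show(s)
im,d=cams.read_camera('wrist'); save('w12',im); W=cloud('wrist',d,s)
circ(W,.066,.476,-.013,.045,.012)
for l in ['candle','books','coaster']:
    r=cams.mark_of('wrist',l); print(l,[(round(x['conf'],2),np.round(c2w('wrist',x['xyz'],s),4)) for x in r[:1]])
E
```

```text
t 42.45 tcp [ 0.4778 -0.0137  0.0247] jaw deg -81.43 down [ 0.002 -0.    -1.   ] F [-1.3  0.1  6.7] w 60.4 q6 1.34
17316 (array([482.7, -12. ]), ((479.1192626953125, -9.875694274902344), (80.18873596191406, 59.367618560791016), 70.92884063720703)) 0.0616695739224064
candle [(0.97, array([ 0.4737, -0.012 ,  0.0008]))]
books [(0.85, array([0.587 , 0.1331, 0.0032]))]
coaster []
```

View pics/w12.png

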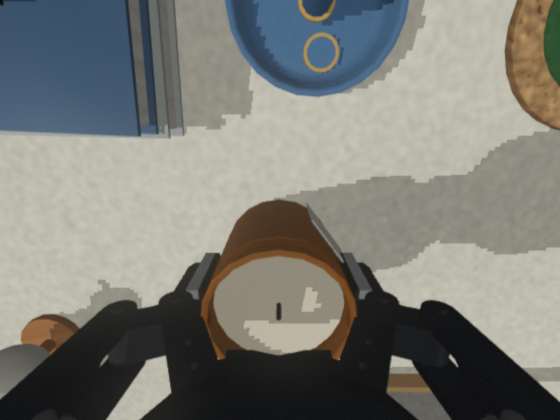

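Emit:
play_rows(
  motion=[
    [[0,0,0.02],[0,0,0]],
    [[0,0,0.05],[0,0,0]],
    [[-0.002,-0.015,0.075],[0,0,0]],
    [[-0.006,-0.05,0.08],[0,0,0]],
    [[-0.013,-0.1,0.08],[0,0,0]],
    [[-0.021,-0.16,0.08],[0,0,0]],
    [[-0.028,-0.22,0.08],[0,0,0]],
    [[-0.033,-0.256,0.08],[0,0,0]],
    [[-0.034,-0.266,0.08],[0,0,0]],
    [[-0.034,-0.266,0.08],[0,0,0]],
  ],
)

```text
time: 43.9
tool_pos: [0.4628, -0.1201, 0.0552]
tcp_rot: [-1.276, 1.099, -1.099]
wrist_force: [0.6, -0.4, -2.9]
width: 0.71
```

Emit:
play_rows(
  motion=[
    [[0,0,-0.02],[0,0,0]],
    [[0,0,-0.045],[0,0,0]],
    [[0,0,-0.06],[0,0,0]],
    [[0,0,-0.065],[0,0,0]],
    [[0,0,-0.065],[0,0,0]],
  ],
)

```text
time: 44.52
tool_pos: [0.4628, -0.1199, 0.029]
tcp_rot: [-1.276, 1.099, -1.098]
wrist_force: [0.1, -0.4, -2.3]
width: 0.716
```

```bash
python3 - <<'E'
from h import *
s=bot.read_state(); show(s)
im,d=cams.read_camera('wrist'); save('w13',im)
im,d=cams.read_camera('scene'); save('s13',im[100:300,120:370].repeat(2,0).repeat(2,1))
E
```

```text
t 44.52 tcp [ 0.4628 -0.1199  0.029 ] jaw deg -81.42 down [-0.  0. -1.] F [ 0.1 -0.4 -2.3] w 60.8 q6 1.12
```

View pics/s13.png

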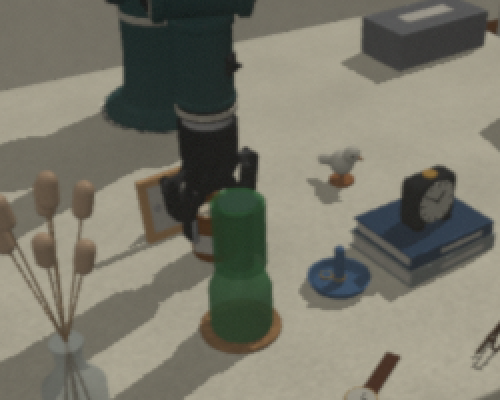

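Emit:
play_rows(
  motion=[
    [[0.003,0,-0.004],[0,0,0]],
    [[0.003,0,-0.007],[0,0,0]],
    [[0.003,0,-0.009],[0,0,0]],
    [[0.003,0,-0.01],[0,0,0]],
    [[0.003,0,-0.01],[0,0,0]],
  ],
)

```text
time: 45.25
tool_pos: [0.4641, -0.12, 0.0252]
tcp_rot: [-1.276, 1.098, -1.098]
wrist_force: [-0.0, -0.2, -2.9]
width: 0.715
```

Emit:
play_rows(
  motion=[
    [[0,0,-0.001],[0,0,0]],
    [[0,0,-0.002],[0,0,0]],
    [[0,0,-0.002],[0,0,0]],
  ],
)

```text
time: 45.62
tool_pos: [0.4642, -0.1201, 0.0247]
tcp_rot: [-1.276, 1.098, -1.098]
wrist_force: [-1.4, 0.8, 0.7]
width: 0.709
```

Emit:
play_rows(
  motion=[
    [[0,0,0],[0,0,0]],
    [[0,0,0],[0,0,0]],
    [[0,0,0],[0,0,0]],
    [[0,0,0],[0,0,0]],
    [[0,0,0],[0,0,0]],
  ],
  gripper=0,
)

```text
time: 46.25
tool_pos: [0.4641, -0.12, 0.0245]
tcp_rot: [-1.276, 1.098, -1.098]
wrist_force: [-0.2, -0.1, 0.6]
width: 0.999
```

Emit:
play_rows(
  motion=[
    [[0,0,0.03],[0,0,0]],
    [[0,0,0.09],[0,0,0]],
    [[0,0,0.18],[0,0,0]],
    [[0,0,0.28],[0,0,0]],
    [[0,0,0.4],[0,0,0]],
    [[0,0.02,0.52],[0,0,0]],
    [[0,0.08,0.64],[0,0,0]],
    [[0,0.16,0.75],[0,0,0]],
    [[0,0.2,0.8],[0,0,0]],
    [[0,0.2,0.8],[0,0,0]],
  ],
)

```text
time: 47.5
tool_pos: [0.4648, -0.0396, 0.346]
tcp_rot: [-1.276, 1.094, -1.099]
wrist_force: [-0.3, -0.6, 0.1]
width: 1.002
```

Emit:
play_rows(
  motion=[
    [[0,0,0],[0,0,0]],
    [[0,0,0],[0,0,0]],
    [[0,0,0],[0,0,0]],
  ],
)

```text
time: 47.88
tool_pos: [0.4636, -0.0406, 0.3428]
tcp_rot: [-1.278, 1.101, -1.097]
wrist_force: [0.4, -0.9, -0.7]
width: 1.0
```

```bash
cat > chk.py <<'E'
from h import *
s=bot.read_state(); show(s)
for cam in ['wrist','top']:
    s=bot.read_state(); im,d=cams.read_camera(cam); save('f_'+cam+str(int(s['time'])),im); W=cloud(cam,d,s); I=im.astype(int)
    print(cam)
    def cc(n,m):
        p=W[m][:,:2].astype(np.float32)*1000
        if len(p)<20: print(n,len(p)); return
        c,r=cv2.minEnclosingCircle(p); R=cv2.minAreaRect(p); print(n,len(p),'circ',np.round(c,1),round(r,1),'rect',np.round(R[0],1),np.round(R[1],1),round(R[2],1))
    Z=W[...,2]; X,Y=W[...,0],W[...,1]; near=lambda x,y,r: np.hypot(X-x,Y-y)<r
    cc('coaster',near(.62,-.159,.06)&(I[...,0]-I[...,2]>35)&(Z<.02))
    cc('tumbler',near(.622,-.159,.05)&(abs(Z-.182)<.006))
    cc('dish',near(.606,-.0125,.052)&(I[...,2]-I[...,0]>20)&(Z<.03))
    cc('dishpost',near(.606,-.0125,.02)&(Z>.05)&(Z<.065))
    cc('books',near(.59,.133,.12)&(abs(Z-.0455)<.006))
    cc('clock',near(.59,.133,.06)&(abs(Z-.114)<.006))
    cc('candle',near(.463,-.12,.045)&(Z>.058)&(Z<.08))
    cc('pictop',near(.38,-.133,.08)&(Z>.084))
    yw=np.radians(8.3); ex=np.array([np.cos(yw),np.sin(yw)]); ey=np.array([-ex[1],ex[0]])
    q=W[...,:2]-np.array([.385,-.133]); lx=q@ex; ly=q@ey
    k=(abs(lx)<.03)&(abs(ly)<.075)&(Z>.003)&(Z<.012)
    if k.sum()>5: print('foot',k.sum(),np.percentile(lx[k],[2,50,98]).round(4),np.percentile(ly[k],[2,98]).round(4))
    k=near(.463,-.12,.045)&(Z>.058)&(Z<.08)
    if k.sum()>5: c=cv2.minEnclosingCircle(np.c_[lx[k],ly[k]].astype(np.float32)*1000); print('candle local',c)
    for l in ['carafe','tumbler','clock','dish','candle','books','coaster','picture','bird','vase']:
        r=cams.mark_of(cam,l); print(l,[(round(x['conf'],2),np.round(c2w(cam,x['xyz'],s),3)) for x in r[:1]])
im,d=cams.read_camera('scene'); save('f_scene'+str(int(s['time'])),im)
E
python3 chk.py; ls pics | grep f_
```

```text
t 47.88 tcp [ 0.4636 -0.0406  0.3428] jaw deg -81.49 down [-0.003  0.    -1.   ] F [ 0.4 -0.9 -0.7] w 85.0 q6 1.28
wrist
coaster 952 circ [ 618.3 -158.8] 49.9 rect [ 609.9 -147.9] [98.9 70.6] 35.9
tumbler 3976 circ [ 621.9 -158.5] 31.4 rect [ 622.  -158.3] [61.4 61.5] 73.1
dish 2383 circ [606.6 -11.3] 42.5 rect [605.  -12.1] [80.9 80.5] 83.9
dishpost 98 circ [604.2 -12.1] 6.9 rect [604.3 -12.4] [13.4 12.2] 6.2
books 7464 circ [586.  132.7] 93.8 rect [585.9 133.4] [118.4 149.1] 6.2
clock 2067 circ [587.3 133.2] 36.4 rect [589.  133.4] [36.9 70.7] 6.1
candle 1438 circ [ 462.1 -120.1] 30.8 rect [ 462.3 -120.1] [60.8 59.6] 54.5
pictop 811 circ [ 373.4 -134.2] 59.6 rect [ 372.9 -134.3] [ 15.  118.9] 9.0
foot 195 [0.0011 0.0068 0.0079] [-0.0558  0.0583]
candle local ((78.16400146484375, 1.6312334537506104), 30.843141555786133)
carafe [(0.61, array([ 0.62 , -0.161,  0.004]))]
tumbler [(0.87, array([ 0.624, -0.154,  0.1  ]))]
clock [(0.65, array([0.609, 0.137, 0.043]))]
dish [(0.95, array([ 0.605, -0.009, -0.001]))]
candle [(0.89, array([ 0.459, -0.118, -0.002]))]
books [(0.74, array([0.586,
[... 595 characters left out ...]
7.4] [53.2 19. ] 83.5
pictop 2215 circ [ 382.6 -119. ] 72.9 rect [ 398.6 -111. ] [106.4 136.8] 26.6
foot 140 [-0.0275  0.011   0.0295] [-0.0732  0.0737]
candle local ((69.42286682128906, 4.949790000915527), 26.617685317993164)
carafe [(0.41, array([ 0.622, -0.156,  0.004]))]
tumbler [(0.95, array([ 0.624, -0.161,  0.098]))]
clock [(0.8, array([0.611, 0.131, 0.044]))]
dish [(0.4, array([ 0.603, -0.01 ,  0.004]))]
candle [(0.76, array([ 0.468, -0.121, -0.001]))]
books [(0.65, array([0.591, 0.128, 0.002]))]
coaster []
picture [(0.75, array([ 0.385, -0.135,  0.001]))]
bird [(0.9, array([0.387, 0.135, 0.002]))]
vase [(0.92, array([ 0.695, -0.383,  0.002]))]
f_scene48.png
f_top48.png
f_wrist47.png
```

View pics/f_wrist47.png

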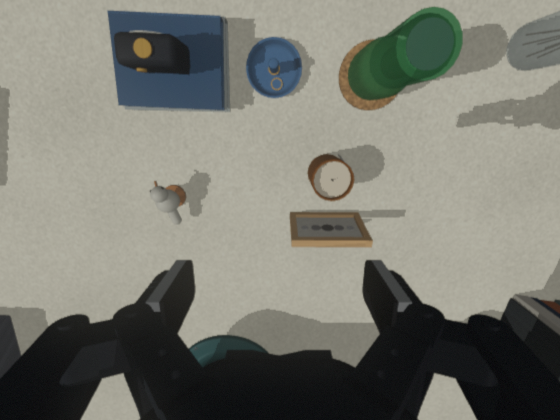

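View pics/f_scene48.png

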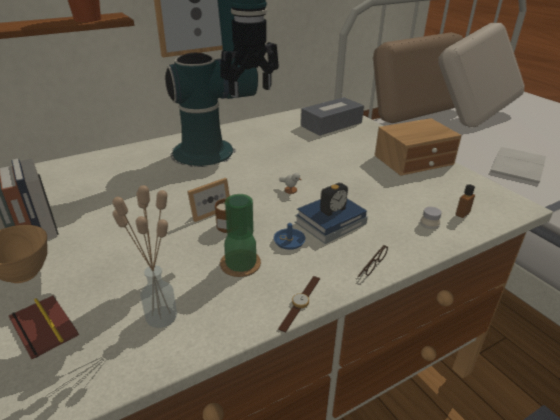

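The pictures show everything upright and placed: the capped carafe (scene pixel 240,235), dish (290,238), clock (336,200) and candle in front of the picture (225,215). The gripper is clear of all of it.

```bash
python3 -c "
from h import *
print(bot.finish_job())"
```

```text
the job is handed in; nothing more can be done
None
```

I laid out the bedside in the order asked and handed it in at about 49 s; the hand-in gives no verdict. The bird and vase did not measurably move, and the gripper ended well clear of everything.

The last wrist-camera measurements, all with the pieces upright:

| Piece | Result |
|---|---|
| Carafe and tumbler | The tumbler sits over the neck with its base at z 0.183, about 3.5 mm from the coaster's middle |
| Clock | About 3 mm from the middle of the books; yaw 6.1° against the books' 6.2°; dial facing the spine side |
| Dish | About 2 mm from the midpoint between books and coaster |
| Candle | About 39 mm clear of the picture's foot, and within 1 mm of centred |

**Camera disagreement:** the top and wrist cameras differed by about 4 mm along x. I aimed the carafe, clock and dish by the top camera, which explains their small +x offsets; the candle was aimed by the wrist camera. The top camera's last candle and dish readings were unusable, so those two rest on the wrist camera alone.

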